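# Chuck the copper electrode for dressing

### The arm

A 6-joint arm with a two-finger parallel gripper is mounted at the origin on the work surface. World frame = base frame: x ahead of the robot, y to its left, z up, the work surface at z = 0. Lengths are in m, angles in degrees, forces in N, time in s.
With the tool pointing down it reaches from about 0.375 to 0.9 m from the base axis. Payload 3.1 kg.
Tool frame: the origin (TCP) lies on the centre line of the jaws, within the pads' length; the fingertips stand 19 mm ahead of it and the grasp point (between the pads) is the TCP (tips_ahead is the distance from the TCP to the fingertips, in m); z points along the fingers, y is the line along which they close (so a half turn about z gives the same grasp; the last joint's range is limited). The gripper opens to 87 mm and grips with 3 to 60 N. Pads are 19 mm wide; open, the fingers measure 117 mm over their backs; the gripper's body (75 mm by 190 mm) begins 51 mm behind the grasp point.
Start: joints at [-80.701, 30.224, 82.088, -0, 67.689, -10.227], TCP at [0.209, -0.589, 0.242] pointing down, gripper open.
Joint ranges: [-176.69, 176.69], [-43.24, 126.21], [12.49, 139.97], [-82, 262], [0, 151.66], [-163.58, 163.58]. Speed limits (degrees/s): [159.86, 159.86, 180, 180, 180, 180].

### API

Orientations are given as a 3x3 rotation matrix whose columns are the frame's x, y, z axes.
In Python, from rig import read_state, capture, hand_in, trace, landmark_of, tips_ahead gives the robot as it stands.
- The arm moves only by the shell command python3 -m jog 'ROWS'. ROWS is JSON, a list of rows, each an object of numbers: "tx", "ty", "tz": the shift along the tool's x, y, z in cm; "roll": the turn about the tool's z in rad; "jaw": the opening, from 0 (shut) to 1 (fully open). A call has 1 to 8 rows; each row shifts and turns the commanded pose from where the row before left it, along the tool's axes as they then stand; what a row does not reach is not made up. A row lasts 1/10 s, in which the tool goes at most 50 mm and 8.59 degrees, less where a joint would pass 70% of its speed; a pose out of reach is approached as far as the arm can. A call with a gripper value outside its range is refused whole. The fingers move at their own pace and stop on an object; the grip force is fixed at half the most. Time passes only in rows, so rows that do not move let the fingers close. It gives the time, the measured TCP pose, the force, the opening and the grip force at its end, in the units of the state.
- read_state(): the state, without advancing time (a new reading comes with each control period).
- capture(name): name is "side" or "top"; returns a dict with "img" (420x560x3 uint8, red, green, blue), "vertical_fov" (degrees; the focal length in pixels is half the picture's height over the tangent of half this angle, whatever the lens; pixels are square), "cx", "cy" (the principal point, pixels), "cam_to_world" (4x4, takes a point from camera to world coordinates). Camera axes: x right, y up, looking along -z (the intrinsics and any distortion apply to the point x, -y, -z); pixel columns grow to the right and rows downward; lengths in m; the calibration is good to about 2 mm. A picture is of the moment at which its call begins. There is no depth.
- hand_in(): hands the job in; it is judged then, once.
Trained networks look in the newest picture that a camera, given by its name, has taken for a name from the list of things; names that differ only in an ending like _2 or _b are one class to them, and where a whole thing is asked for, a point or a joint stands for the part that bears it (a point fixed in the world has none). Each returns a list of dicts, best first, with "p" (0 to 1); they miss things now and then, are a little off and sometimes report something else, mostly with a low value. They report only what shows in the picture. A call takes as long as a camera call.
- trace(camera, thing): "pixels" (420x560 bool, what is visible of it) and "bbox" ([left, top, width, height] in pixels, round what is visible of it).
- landmark_of(camera, thing): "point" ([row, column] in pixels: a listed point, or the origin of a listed thing).
The state is a dict: "time_s": time; "joint_positions": joint angles; "qvel": joint speeds; "tau": joint torques, N m; "position": TCP position; "tcp_rot": TCP orientation; "force": force on the tool from outside, world axes, zero at the start; "moment": the same for the moment, N m; "opening": opening from 0.0 (shut) to 1.0 (fully open); "grasp_force": force on a finger pad.
Only numpy, scipy, OpenCV 4.12 (cv2) and the standard library are available. Lean on these libraries where they do the work, as an engineer would, in place of code of your own. Each camera call takes 0.05 s, during which the arm holds its last target. There are 200 camera calls.

### The job

The copper electrode is to be dressed: take it from the wooden rack and stand it, nose up, between the open jaws of the chuck on the green fixture, and let go of it. Then swing the chuck's lever clockwise (seen from above) until all three jaws grip the electrode firmly, and after that turn the red lock knob clockwise until it clicks over into its locked position. Leave the other blanks, the tools and the rest of the bench where they are.

Things in the scene. Friction and masses are not known exactly. Their poses are not given: they have to be found in the camera images.
- electrode: the copper electrode: a round copper bar 26 mm in diameter and 85 mm high, then a conical nose tapering to 8 mm at 110 mm total height; 0.3 to 0.65 kg. Origin: centre of its flat foot; z points up towards the nose. It starts upright in one of the rack's three holes
- steel_punch: dark steel blank of the same shape and size as the electrode, in another hole of the rack; origin at the centre of its foot. Leave it
- alu_mandrel: bright aluminium blank of the same shape and size as the electrode, in another hole of the rack; origin at the centre of its foot. Leave it
- rack: fixed wooden rack, 240 (x) x 70 (y) x 22 mm high, origin at the centre of its underside; three round holes of 30 mm diameter, 15 mm deep, in a row along its x at -78, 0 and +78 mm: each holds one blank, whose foot stands 7 mm above the table
- fixture: fixed green cast base, 180 (x) x 340 (y) x 20 mm with a steel plate on it (top at 30 mm); origin on the chuck's vertical axis at table height; the base reaches from y = -135 to +205 mm. The chuck stands at its origin, the red lock knob at y = +130 mm
- chuck_seat (a point): centre of the flat steel seat between the chuck's jaws, 75 mm above the table, where the electrode's foot stands; z up. The seat disc has radius 46 mm; the jaws stand on it
- jaw0: one of three equal steel jaws on the chuck, 120 degrees apart, 30 mm high (from 75 to 105 mm above the table), 14 mm wide and 26 mm long radially. Origin on the chuck's axis, level with the seat, moving inwards with the jaw. The jaws' inner faces lie 22 mm from the chuck's axis at sleeve joint 0 and close in together by 7 mm per radian of the sleeve, so a centred electrode is met at about 1.29 rad
- jaw1: second jaw, see jaw0
- jaw2: third jaw, see jaw0
- sleeve (a joint): angle in rad of the chuck's aluminium sleeve (116 mm diameter) with its lever: 0 = jaws fully open, grows as the lever swings clockwise seen from above, at most 1.75 (empty). About 0.8 N m of friction, so about 8 N at the lever; it stays where it is left
- lever_grip (a point): centre, at the height to grip, of the upright orange round post on the end of the sleeve's lever: 18 mm in diameter, from 58 to 116 mm above the table; this point is at 98 mm height and 100 mm from the chuck's axis; it moves with the lever
- lock_knob (a joint): angle in rad of the red lock knob: 0 = unlocked, grows clockwise seen from above; a sprung detent pushes it back below 0.6 rad and beyond that snaps it on to the locked position, at its stop at 1.2 rad; peak resistance about 0.2 N m
- knob_grip (a point): middle of the lock knob's grip bar, on the knob's vertical axis, 63 mm above the table. The bar is 56 mm long, 14 mm wide and stands from 48 to 75 mm above the table; it lies along this point's x axis, which turns with the knob
- oil_bottle: yellow oil bottle with red cap, 64 mm diameter, 160 mm high, standing; origin at its foot. Leave it
- grinding_disc: spare blue grinding disc lying flat, 124 mm diameter, 12 mm thick. Leave it
- wrench: steel wrench, 180 mm, lying beyond the fixture. Leave it
- hammer: hammer, 260 mm, lying to the right. Leave it
- brush: brush, 180 mm, lying to the left. Leave it

How it is judged (in metres and radians):
On the way, in this order (a step that is already met when the one before it is completed fails the run):
1. the electrode stands upright on the chuck's seat between the jaws, let go (z of electrode in the frame of chuck_seat between -0.004 and 0.004 m and angle between electrode's own z axis and vertical below 0.08 rad and horizontal distance between electrode and chuck_seat below 0.012 m and contact force between the fingers and electrode below 0.1 N), for 0.2 s.
2. the sleeve has been turned until all three jaws press on the electrode (z of electrode in the frame of chuck_seat between -0.004 and 0.004 m and angle between electrode's own z axis and vertical below 0.08 rad and contact force between each of jaw0, jaw1, jaw2 and electrode above 4 N), for 0.2 s.
3. the lock knob has clicked over to its locked position (value of joint lock_knob above 0.95 rad), for 0.2 s.
At the end, for the whole second after the job is handed in: The electrode stands nose up on the chuck's seat (foot within 4 mm of the seat's height and 5 mm of the chuck's axis, tilted less than 0.08 rad), at rest, each of the three jaws presses on it with more than 4 N, and the lock knob is in its locked position (beyond 0.95 rad) (all of step 2 and horizontal distance between electrode and chuck_seat below 0.005 m and value of joint lock_knob above 0.95 rad and linear speed of electrode below 0.02 m/s); the robot touches nothing.
It fails at once if one of the other two blanks is moved more than 30 mm (distance of any of steel_punch, alu_mandrel from where it was at the start of the episode above 0.03 m).
It fails at once if the oil bottle, grinding disc, wrench, hammer or brush is moved more than 30 mm (distance of any of oil_bottle, grinding_disc, wrench, hammer, brush from where it was at the start of the episode above 0.03 m).
It also fails if it takes over 58 s, if anything falls off the work surface, if the arm or the gripper's body presses on something with over 40 N, if the wrist force passes 120 N, or if a joint passes its speed limit or range.

## Working session

There is one attempt and no reset: what is moved stays moved. The work goes in short steps, Python scripts to look and compute and a shell command to move; the robot and the scene stay as the last step left them, time stands still between calls to the robot, and variables do not carry over. Pictures are saved under pics/ and viewed, at most 10 in all, crops included, and the job is handed in when it is done.

```bash
mkdir -p pics
cat > h.py <<'E'
import numpy as np, cv2
from rig import *
def ray(c,pt):
    f=210/np.tan(np.radians(c["vertical_fov"]/2)); r,cc=pt
    d=np.array([(cc-c["cx"])/f,-(r-c["cy"])/f,-1]); M=np.array(c["cam_to_world"])
    return M[:3,3],M[:3,:3]@d
def at(c,pt,z):
    o,d=ray(c,pt); return o+d*(z-o[2])/d[2]
def proj(c,p):
    f=210/np.tan(np.radians(c["vertical_fov"]/2)); M=np.array(c["cam_to_world"])
    q=M[:3,:3].T@(np.array(p)-M[:3,3]); return (c["cy"]-f*q[1]/-q[2], c["cx"]+f*q[0]/-q[2])
E
python3 - <<'E'
from h import *
ims=[]
things={"electrode":.007,"steel_punch":.007,"alu_mandrel":.007,"rack":0,"fixture":0,"chuck_seat":.075,"lever_grip":.098,"knob_grip":.063,"oil_bottle":0,"jaw0":.075}
for n in("top","side"):
    c=capture(n); print(n,[k for k in c if k!="img"],c["vertical_fov"],c["cx"],c["cy"],np.round(c["cam_to_world"],3).tolist())
    cv2.imwrite(f"pics/{n}0.png",c["img"][...,::-1])
    for t,z in things.items():
        for r in landmark_of(n,t)[:2]: print(t,round(r["p"],2),np.round(r["point"],1),np.round(at(c,r["point"],z),4))
print(read_state())
E
```

```text
top ['vertical_fov', 'cx', 'cy', 'cam_to_world'] 47.71787363363827 278.16045255050796 212.15153305123746 [[0.009, 0.995, -0.096, 0.49], [-1.0, 0.009, 0.001, 0.036], [0.002, 0.096, 0.995, 1.418], [0.0, 0.0, 0.0, 1.0]]
electrode 0.66 [245.2 342. ] [ 0.5288 -0.156   0.007 ]
electrode 0.62 [285.8 202.5] [0.406  0.2546 0.007 ]
steel_punch 0.58 [257.6 201.3] [0.4885 0.2602 0.007 ]
alu_mandrel 0.41 [227.6 197.7] [0.5772 0.273  0.007 ]
alu_mandrel 0.17 [245.3 342.6] [ 0.5286 -0.1578  0.007 ]
rack 0.75 [259.2 200.8] [0.4837 0.2626 0.    ]
rack 0.64 [244.6 342.3] [ 0.5308 -0.1579  0.    ]
fixture 0.83 [247.4 335.3] [ 0.5223 -0.137   0.    ]
chuck_seat 0.95 [245.2 340.8] [ 0.5269 -0.1434  0.075 ]
lever_grip 0.89 [238.6 377.9] [ 0.5455 -0.2435  0.098 ]
knob_grip 0.79 [236.  297.1] [ 0.5523 -0.0204  0.063 ]
oil_bottle 0.55 [159.9 274.4] [0.7852 0.047  0.    ]
jaw0 0.65 [243.2 341.6] [ 0.5326 -0.1457  0.075 ]
jaw0 0.51 [245.1 344.6] [ 0.5273 -0.1541  0.075 ]
side ['vertical_fov', 'cx', 'cy', 'cam_to_world'] 47.07949654076244 275.1471352920974 211.6866183718731 [[-0.993, 0.081, -0.088, 0.496], [-0.
[... 857 characters left out ...]
606150e-03,
        6.76907208e+01, -1.02270259e+01]), 'qvel': array([-0.00324767,  0.07403316, -0.06647331, -0.03175043,  0.12576146,
        0.00936252]), 'tau': array([-1.39986910e-04, -4.40029442e+01, -1.76985329e+01,  6.32951106e-02,
        5.05943585e-02, -2.46471251e-05]), 'position': array([ 0.20893837, -0.58900703,  0.24155733]), 'tcp_rot': array([[ 9.42489886e-01,  3.34234668e-01,  2.77597302e-05],
       [ 3.34234667e-01, -9.42489887e-01,  2.79231914e-05],
       [ 3.54961636e-05, -1.70390613e-05, -9.99999999e-01]]), 'force': array([-0.59149299,  0.31098909, -0.25839595]), 'moment': array([-0.05939305, -0.00683167, -0.02591927]), 'grasp_force': 0.0, 'opening': 0.9988450758409964}
```

View pics/top0.png

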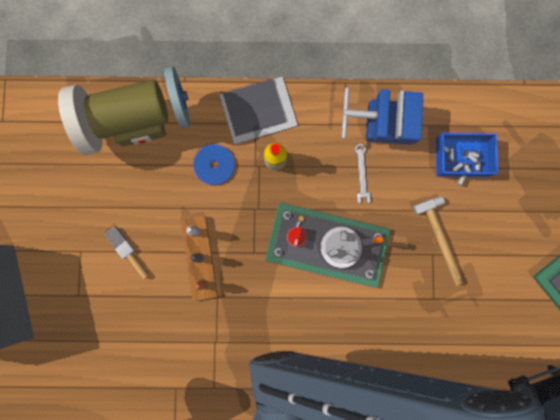

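View pics/side0.png

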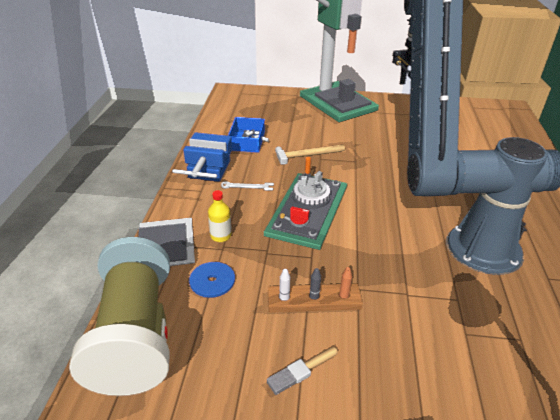

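```bash
cat >> h.py <<'E'
from scipy.optimize import minimize
S=8
def hullmask(c,P,box):
    r0,r1,c0,c1=box
    uv=np.array([proj(c,p)[::-1] for p in P]); uv=((uv-[c0,r0]+.5)*S).astype(np.float32)
    m=np.zeros(((r1-r0)*S,(c1-c0)*S),np.float32)
    cv2.fillConvexPoly(m,cv2.convexHull(uv).astype(np.int32),1.)
    return cv2.resize(m,(c1-c0,r1-r0),interpolation=cv2.INTER_AREA)
def rot(P,x,y,a): 
    P=np.array(P); C,s=np.cos(a),np.sin(a)
    return np.c_[x+C*P[:,0]-s*P[:,1],y+s*P[:,0]+C*P[:,1],P[:,2]]
def boxpts(x0,x1,y0,y1,z0,z1): return [(x,y,z) for x in(x0,x1) for y in(y0,y1) for z in(z0,z1)]
def ring(r,z,n=40): return [(r*np.cos(t),r*np.sin(t),z) for t in np.linspace(0,2*np.pi,n,0)]
def fit(views,pts,x0,step=(.01,.01,.1)):
    bx=[]
    for c,m in views:
        r,q=np.nonzero(m); bx.append((r.min()-8,r.max()+9,q.min()-8,q.max()+9))
    def cost(v):
        P=rot(pts,v[0],v[1],v[2] if len(v)>2 else 0)
        return sum(np.abs(hullmask(c,P,b)-m[b[0]:b[1],b[2]:b[3]]).sum() for (c,m),b in zip(views,bx))
    n=len(x0); sim=np.vstack([x0]+[np.array(x0)+np.eye(n)[i]*step[i] for i in range(n)])
    r=minimize(cost,x0,method="Nelder-Mead",options=dict(initial_simplex=sim,xatol=1e-4,fatol=.1))
    return np.round(r.x,4),round(r.fun,1),[int(m.sum()) for _,m in views]
def hull(m):
    h=cv2.convexHull(np.argwhere(m)[:,::-1].astype(np.int32)); o=np.zeros(m.shape,np.uint8); cv2.fillConvexPoly(o,h,1); return o
E
cat > look.py <<'E'
from h import *
import pickle
D={}
for n in("top","side"):
    c=capture(n); D[n]=(c,{})
    for t in("fixture","rack","electrode","steel_punch","alu_mandrel","sleeve","lever_grip","lock_knob"):
        L=trace(n,t)[:2]; D[n][1][t]=L; print(n,t,[(round(r["p"],2),r["bbox"],int(r["pixels"].sum())) for r in L])
pickle.dump(D,open("d.pkl","wb"))
E
python3 look.py
python3 - <<'E'
from h import *
import pickle
D=pickle.load(open("d.pkl","rb"))
def V(t,f=lambda m,c:m.astype(np.float32),names=("top","side")): return [(D[n][0],f(D[n][1][t][0]["pixels"],D[n][0])) for n in names]
blank=ring(.013,.007)+ring(.013,.092)+ring(.004,.117)
up=ring(.013,.03)+ring(.013,.092)+ring(.004,.117)
for t,x in(("electrode",(.41,.25)),("steel_punch",(.49,.265)),("alu_mandrel",(.57,.275))):
    for N in(("top",),("side",),("top","side")):
        print(t,N,fit(V(t,names=N),up,x))
def green(m,c):
    h=cv2.cvtColor(c["img"],cv2.COLOR_RGB2HSV); g=(h[...,0]>50)&(h[...,0]<95)&(h[...,1]>70)
    g&=cv2.dilate(m.astype(np.uint8),np.ones((5,5)))>0
    return hull(g).astype(np.float32)
for N in(("top",),("side",),("top","side")):
    print("fix",fit(V("fixture",green,N),boxpts(-.09,.09,-.135,.205,0,.02),(.522,-.14,-.2)))
    print("rack",fit(V("rack",lambda m,c:hull(m).astype(np.float32),N),boxpts(-.12,.12,-.035,.035,0,.022),(.487,.263,.1)))
E
```

```text
top fixture [(0.88, [265.2, 205.5, 126.9, 81.4], 7075)]
top rack [(0.9, [180.9, 216.5, 37.4, 83.5], 1669)]
top electrode [(0.59, [195.4, 278.8, 13.2, 13.6], 111)]
top steel_punch [(0.61, [191.3, 256.6, 6.2, 10.1], 98)]
top alu_mandrel [(0.43, [321.2, 227.4, 59.0, 41.3], 689)]
top sleeve [(0.9, [320.3, 227.6, 57.6, 39.2], 615)]
top lever_grip [(0.71, [324.3, 224.9, 56.4, 46.1], 420)]
top lock_knob [(0.54, [288.9, 226.2, 17.1, 22.7], 251), (0.16, [266.3, 199.8, 124.0, 90.6], 7114)]
side fixture [(0.7, [263.1, 158.3, 84.4, 89.1], 4034)]
side rack [(0.77, [268.4, 281.9, 95.9, 30.6], 2024), (0.68, [188.7, 259.8, 46.5, 39.0], 1294)]
side electrode [(0.74, [339.7, 264.9, 12.0, 31.1], 306)]
side steel_punch [(0.49, [306.7, 266.0, 11.8, 32.3], 245)]
side alu_mandrel [(0.5, [281.2, 270.0, 10.1, 29.0], 266)]
side sleeve [(0.78, [296.0, 157.2, 33.2, 48.7], 405)]
side lever_grip [(0.86, [291.8, 156.1, 39.0, 48.0], 386), (0.2, [341.4, 267.0, 9.2, 29.8], 315)]
side lock_knob [(0.59, [290.0, 204.4, 16.6, 19.3], 268), (0.42, [273.9, 146.1, 73.5, 15.4], 558)]
electrode ('top',) (array([0.4112, 0.2504]
[... 348 characters left out ...]
e') (array([0.4878, 0.2659]), np.float64(78.7), [98, 245])
alu_mandrel ('top',) (array([0.57 , 0.275]), np.float64(689.0), [689])
alu_mandrel ('side',) (array([0.5643, 0.2851]), np.float64(35.7), [266])
alu_mandrel ('top', 'side') (array([0.5643, 0.2851]), np.float64(724.7), [689, 266])
fix (array([ 0.5213, -0.1466, -0.2295]), np.float64(287.0), [6829])
rack (array([0.4873, 0.2644, 0.1669]), np.float64(86.9), [2126])
fix (array([ 0.5223, -0.147 , -0.2182]), np.float64(171.4), [3904])
rack (array([0.4881, 0.2664, 0.1553]), np.float64(125.5), [2552])
fix (array([ 0.5222, -0.1459, -0.2286]), np.float64(462.4), [6829, 3904])
rack (array([0.4877, 0.2654, 0.1571]), np.float64(238.4), [2126, 2552])
```

```bash
cat > go.py <<'E'
import sys; from h import *
t=np.array(eval(sys.argv[1])); s=read_state(); R=s["tcp_rot"]; d=R.T@(t-s["position"])*100
y=R[:,1]; print("cm",np.round(d,2),"len",round(np.linalg.norm(d),2),"yaw_y",round(np.degrees(np.arctan2(y[1],y[0])),2),"t",s["time_s"],"pos",np.round(s["position"],4))
E
python3 -m jog '[{"tx":3.57,"ty":-2.86},{"tx":3.57,"ty":-2.86},{"tx":3.57,"ty":-2.86},{"tx":3.57,"ty":-2.86},{"tx":3.57,"ty":-2.86},{"tx":3.57,"ty":-2.86},{"tx":3.57,"ty":-2.86},{"tx":3.57,"ty":-2.86}]'
python3 -m jog '[{"tx":3.57,"ty":-2.86},{"tx":3.57,"ty":-2.86},{"tx":1.1,"ty":-4.3},{"tx":1.1,"ty":-4.3},{"tx":1.1,"ty":-4.3},{"tx":1.1,"ty":-4.3},{"tx":1.1,"ty":-4.3},{"tx":1.1,"ty":-4.3}]'
python3 go.py '[.411,.252,.2]'
```

```text
cm [ 47.16 -72.51   4.15] len 86.6 yaw_y -70.47 t 2.0 pos [ 0.2089 -0.589   0.2416]$[0]: bad value
$[0]: bad value
```

```bash
python3 -m jog '[{"tx":3.57,"ty":-2.86,"tz":0,"roll":0,"jaw":1}]'; python3 -m jog --help | head -20
```

```text
time_s: 2.1
position: [0.2311, -0.555, 0.2418]
tcp_rot: [[0.944, 0.33, -0.0], [0.33, -0.944, -0.007], [-0.002, 0.006, -1.0]]
force: [0.3, 0.0, -0.4]
opening: 0.999
grasp_force: 0.0invalid input: not JSON, or not a number
```

```bash
python3 -m jog '[{"tx":3.57,"ty":-2.86,"tz":0,"roll":0,"jaw":1},{"tx":3.57,"ty":-2.86,"tz":0,"roll":0,"jaw":1},{"tx":3.57,"ty":-2.86,"tz":0,"roll":0,"jaw":1},{"tx":3.57,"ty":-2.86,"tz":0,"roll":0,"jaw":1},{"tx":3.57,"ty":-2.86,"tz":0,"roll":0,"jaw":1},{"tx":3.57,"ty":-2.86,"tz":0,"roll":0,"jaw":1},{"tx":3.57,"ty":-2.86,"tz":0,"roll":0,"jaw":1},{"tx":3.57,"ty":-2.86,"tz":0,"roll":0,"jaw":1}]'
python3 -m jog '[{"tx":3.57,"ty":-2.86,"tz":0,"roll":0,"jaw":1},{"tx":1.1,"ty":-4.3,"tz":0,"roll":0,"jaw":1},{"tx":1.1,"ty":-4.3,"tz":0,"roll":0,"jaw":1},{"tx":1.1,"ty":-4.3,"tz":0,"roll":0,"jaw":1},{"tx":1.1,"ty":-4.3,"tz":0,"roll":0,"jaw":1},{"tx":1.1,"ty":-4.3,"tz":0,"roll":0,"jaw":1},{"tx":1.1,"ty":-4.3,"tz":0,"roll":0,"jaw":1},{"tx":1.1,"ty":-4.3,"tz":0,"roll":0,"jaw":1}]'
python3 go.py '[.411,.252,.2]'
```

```text
time_s: 2.9
position: [0.4266, -0.2375, 0.2419]
tcp_rot: [[0.943, 0.334, 0.001], [0.334, -0.943, -0.001], [0.0, 0.001, -1.0]]
force: [0.0, 0.2, 0.2]
opening: 1.0
grasp_force: 0.0
time_s: 3.7
position: [0.4216, 0.111, 0.2419]
tcp_rot: [[0.943, 0.334, 0.001], [0.334, -0.943, 0.0], [0.001, 0.0, -1.0]]
force: [0.7, 0.2, 0.1]
opening: 0.998
grasp_force: 0.0
cm [  3.71 -13.65   4.19] len 14.75 yaw_y -70.49 t 3.7 pos [0.4216 0.111  0.2419]
```

```bash
python3 -m jog '[{"tx":1,"ty":-4,"tz":0,"roll":0,"jaw":1},{"tx":1,"ty":-4,"tz":0,"roll":0,"jaw":1},{"tx":1,"ty":-3,"tz":2,"roll":0,"jaw":1},{"tx":0.5,"ty":-2.2,"tz":2,"roll":0,"jaw":1},{"tx":0,"ty":0,"tz":0,"roll":0,"jaw":1}]'
python3 go.py '[.411,.252,.073]'
python3 - <<'E'
from h import *
c=capture("top"); i=c["img"]; cv2.imwrite("pics/top1.png",cv2.resize(i[200:400,100:300],None,fx=3,fy=3)[...,::-1][:600])
c=capture("side"); i=c["img"]; cv2.imwrite("pics/side1.png",cv2.resize(i[180:330,260:420],None,fx=4,fy=4)[...,::-1])
E
```

```text
time_s: 4.2
position: [0.4087, 0.2471, 0.1997]
tcp_rot: [[0.941, 0.338, -0.004], [0.338, -0.941, -0.001], [-0.004, -0.001, -1.0]]
force: [-0.9, -1.5, 0.8]
opening: 0.998
grasp_force: 0.0
cm [ 0.43 -0.37 12.67] len 12.68 yaw_y -70.25 t 4.2 pos [0.4087 0.2471 0.1997]
```

View pics/side1.png

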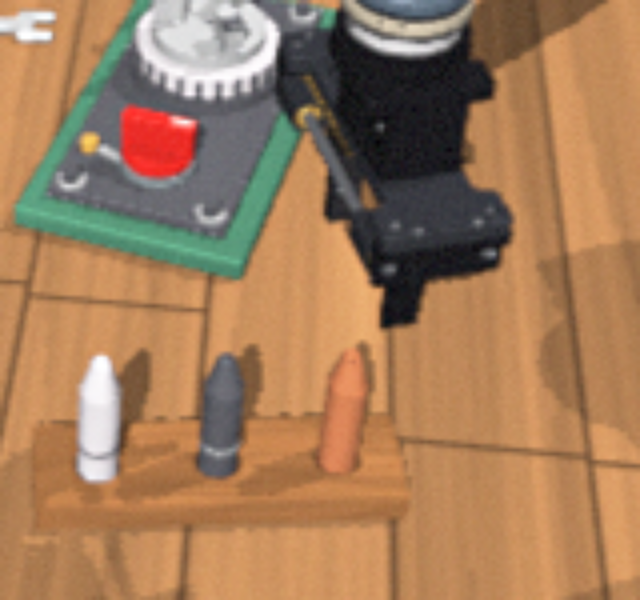

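Run:
```python
from h import *
s=read_state();R=s["tcp_rot"];p=s["position"]
for n in("side","top"):
    c=capture(n)
    print(n,"fingertips",[np.round(proj(c,p+R@[0,k,.019]),1) for k in(-.052,.052)],"nose",np.round(proj(c,[.411,.252,.117]),1))
    print([(round(r["p"],2),np.round(r["point"],1)) for r in landmark_of(n,"electrode")], np.round(proj(c,[.411,.252,.007]),1))
```

```text
side fingertips [array([261. , 358.4]), array([232.2, 343.7])] nose [267.2 347.8]
[(0.86, array([296. , 341.1]))] [296.9 343.5]
top fingertips [array([294.8, 176.2]), array([281.4, 214.7])] nose [286.3 197.2]
[(0.61, array([286.8, 204.5]))] [284.1 203.4]
```

View pics/top1.png

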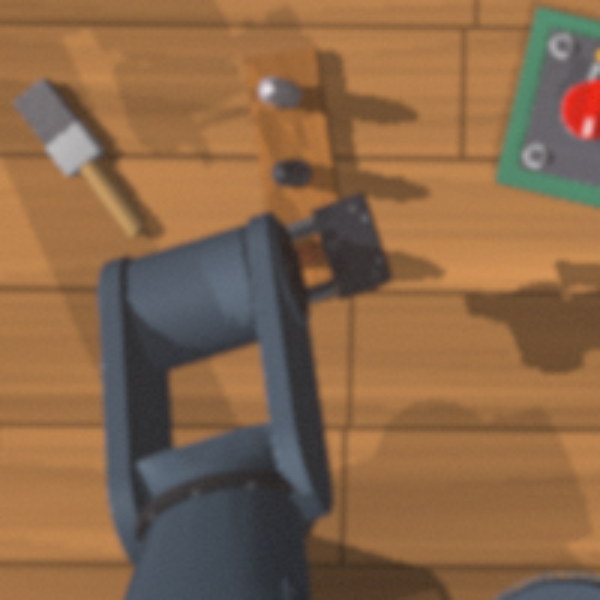

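```bash
python3 -m jog '[{"tx":0.15,"ty":-0.1,"tz":2.5,"roll":0,"jaw":1},{"tx":0,"ty":0,"tz":2.5,"roll":0,"jaw":1},{"tx":0,"ty":0,"tz":0,"roll":0,"jaw":1}]' | head -2
python3 go.py '[.411,.252,.073]'
```

```text
time_s: 4.8
position: [0.4104, 0.2454, 0.15]
cm [ 0.32 -0.6   7.7 ] len 7.73 yaw_y -70.57 t 4.8 pos [0.4104 0.2454 0.15  ]
```

```bash
python3 -m jog '[{"tx":0.3,"ty":-0.6,"tz":0,"roll":0,"jaw":1},{"tx":0,"ty":0,"tz":2.5,"roll":0,"jaw":1},{"tx":0,"ty":0,"tz":2.5,"roll":0,"jaw":1},{"tx":0,"ty":0,"tz":2.0,"roll":0,"jaw":1},{"tx":0,"ty":0,"tz":0.7,"roll":0,"jaw":1},{"tx":0,"ty":0,"tz":0,"roll":0,"jaw":1}]'
python3 go.py '[.411,.252,.073]'
```

```text
time_s: 5.4
position: [0.4131, 0.2537, 0.0748]
tcp_rot: [[0.943, 0.334, 0.0], [0.334, -0.943, 0.0], [0.0, -0.0, -1.0]]
force: [-0.8, -0.2, 0.3]
opening: 0.998
grasp_force: 0.0
cm [-0.25  0.09  0.18] len 0.32 yaw_y -70.49 t 5.4 pos [0.4131 0.2537 0.0748]
```

```bash
python3 -m jog '[{"tx":-0.2,"ty":0.1,"tz":0.1,"roll":0,"jaw":1},{"tx":0,"ty":0,"tz":0,"roll":0,"jaw":0},{"tx":0,"ty":0,"tz":0,"roll":0,"jaw":0},{"tx":0,"ty":0,"tz":0,"roll":0,"jaw":0},{"tx":0,"ty":0,"tz":0,"roll":0,"jaw":0},{"tx":0,"ty":0,"tz":0,"roll":0,"jaw":0},{"tx":0,"ty":0,"tz":0,"roll":0,"jaw":0},{"tx":0,"ty":0,"tz":0,"roll":0,"jaw":0}]'
python3 go.py '[.411,.252,.073]'
```

```text
time_s: 6.2
position: [0.411, 0.2519, 0.0735]
tcp_rot: [[0.942, 0.334, -0.0], [0.334, -0.942, -0.0], [-0.0, -0.0, -1.0]]
force: [0.1, 0.3, 0.2]
opening: 0.445
grasp_force: 0.0
cm [ 0.01 -0.01  0.05] len 0.05 yaw_y -70.47 t 6.2 pos [0.411  0.2519 0.0735]
```

```bash
python3 -m jog '[{"tx":0,"ty":0,"tz":0,"roll":0,"jaw":0},{"tx":0,"ty":0,"tz":0,"roll":0,"jaw":0},{"tx":0,"ty":0,"tz":0,"roll":0,"jaw":0},{"tx":0,"ty":0,"tz":0,"roll":0,"jaw":0}]'
python3 go.py '[.411,.252,.073]'
```

```text
time_s: 6.6
position: [0.411, 0.2519, 0.0735]
tcp_rot: [[0.942, 0.334, -0.0], [0.334, -0.942, 0.0], [-0.0, -0.0, -1.0]]
force: [-0.3, 1.7, 0.7]
opening: 0.295
grasp_force: 29.9
cm [ 0.01 -0.01  0.05] len 0.05 yaw_y -70.48 t 6.6 pos [0.411  0.2519 0.0735]
```

```bash
python3 -m jog '[{"tx":0,"ty":0,"tz":-1,"roll":0,"jaw":0},{"tx":0,"ty":0,"tz":-2.5,"roll":0,"jaw":0},{"tx":0,"ty":0,"tz":-3,"roll":0,"jaw":0},{"tx":0,"ty":0,"tz":-3,"roll":0,"jaw":0},{"tx":0,"ty":0,"tz":-3,"roll":0,"jaw":0},{"tx":0,"ty":0,"tz":-2.5,"roll":0,"jaw":0},{"tx":-0.1,"ty":1.5,"tz":0,"roll":0,"jaw":0},{"tx":-0.2,"ty":3,"tz":0,"roll":0,"jaw":0}]'
python3 -m jog '[{"tx":-0.2,"ty":4,"tz":0,"roll":0,"jaw":0},{"tx":-0.3,"ty":4,"tz":0,"roll":0,"jaw":0},{"tx":-0.3,"ty":4,"tz":0,"roll":0,"jaw":0},{"tx":-0.3,"ty":4,"tz":0,"roll":0,"jaw":0},{"tx":-0.3,"ty":4,"tz":0,"roll":0,"jaw":0},{"tx":-0.3,"ty":4,"tz":0,"roll":0,"jaw":0},{"tx":-0.3,"ty":4,"tz":0,"roll":0,"jaw":0},{"tx":-0.3,"ty":4,"tz":0,"roll":0,"jaw":0}]'
python3 go.py '[.522,-.146,.22]'
```

```text
time_s: 7.4
position: [0.4226, 0.2092, 0.2249]
tcp_rot: [[0.941, 0.337, 0.002], [0.337, -0.941, 0.001], [0.002, -0.0, -1.0]]
force: [1.0, -0.6, -4.2]
opening: 0.29
grasp_force: 29.9
time_s: 8.2
position: [0.5077, -0.1021, 0.2236]
tcp_rot: [[0.943, 0.334, -0.001], [0.334, -0.943, 0.001], [-0.001, -0.001, -1.0]]
force: [0.7, -0.2, -3.0]
opening: 0.291
grasp_force: 29.9
cm [-0.12  4.61  0.35] len 4.63 yaw_y -70.49 t 8.2 pos [ 0.5077 -0.1021  0.2236]
```

```bash
python3 -m jog '[{"tx":-0.1,"ty":2.5,"tz":0.1,"roll":0,"jaw":0},{"tx":-0.1,"ty":1.5,"tz":0.1,"roll":0,"jaw":0},{"tx":0,"ty":0,"tz":0,"roll":0,"jaw":0},{"tx":0,"ty":0,"tz":0,"roll":0,"jaw":0}]' |head -2
python3 go.py '[.522,-.146,.22]'
python3 - <<'E'
from h import *
s=read_state();p=s["position"]; foot=p-[0,0,.0665]
pts=ring(.013,0)+ring(.013,.085)+ring(.004,.11)
for n in("side","top"):
    c=capture(n); i=c["img"].copy(); 
    o=proj(c,[.522,-.146,.075]); print(n,"seat exp",np.round(o,1),"foot exp",np.round(proj(c,foot),1))
    for t in("electrode","chuck_seat","jaw0"): print(t,[(round(r["p"],2),np.round(r["point"],1)) for r in landmark_of(n,t)][:3])
    for r in trace(n,"electrode")[:1]: print(r["p"],r["bbox"], fit([(c,r["pixels"].astype(np.float32))],np.array(pts)+[0,0,foot[2]],(p[0],p[1])))
    k=(80,240,260,400) if n=="side" else (170,320,250,450)
    i=cv2.resize(i[k[0]:k[1],k[2]:k[3]],None,fx=3.5,fy=3.5,interpolation=cv2.INTER_CUBIC)
    cv2.imwrite(f"pics/{n}2.png",i[...,::-1])
E
```

```text
time_s: 8.6
position: [0.5188, -0.1379, 0.2212]
cm [0.03 0.87 0.12] len 0.88 yaw_y -70.47 t 8.6 pos [ 0.5188 -0.1379  0.2212]
side seat exp [185.1 311.8] foot exp [165.6 314.2]
electrode [(0.7, array([164.1, 313.1]))]
chuck_seat [(0.62, array([184.7, 313.1]))]
jaw0 [(0.52, array([186.4, 309.2])), (0.51, array([181.7, 313.3])), (0.38, array([184.2, 312.4]))]
0.6 [270.1, 283.2, 96.4, 27.8] (array([ 0.5188, -0.1379]), np.float64(2051.0), [2051])
top seat exp [247.  341.7] foot exp [247.5 342.7]
electrode [(0.37, array([165.1, 214.3]))]
chuck_seat [(0.89, array([242.6, 340.7]))]
jaw0 []
```

View pics/side2.png

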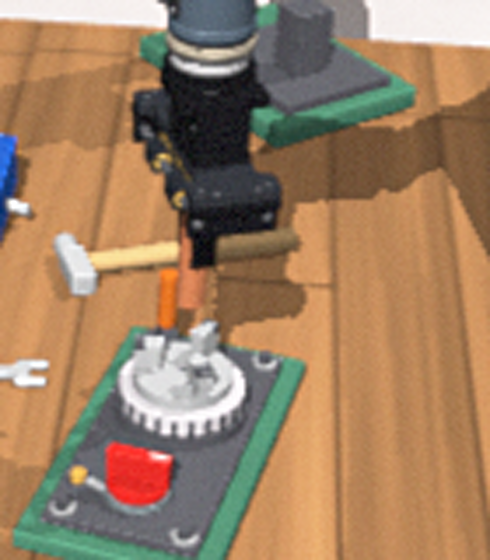

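View pics/top2.png

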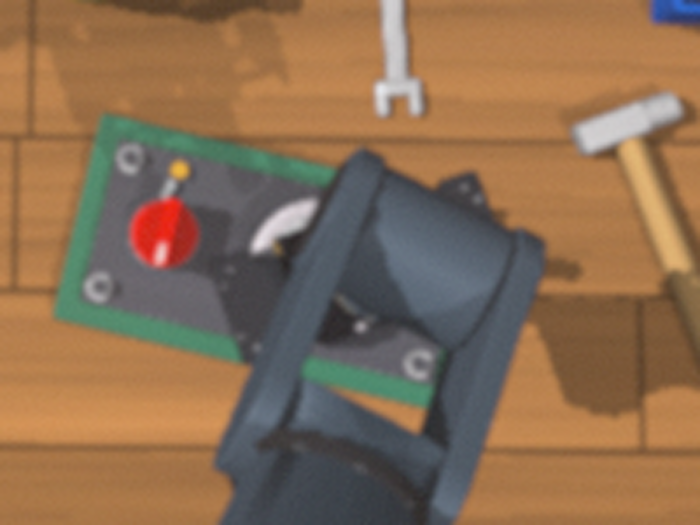

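```bash
python3 -m jog '[{"tx":0,"ty":0.6,"tz":0,"roll":0,"jaw":0},{"tx":0,"ty":0.2,"tz":1,"roll":0,"jaw":0},{"tx":0,"ty":0,"tz":1,"roll":0,"jaw":0},{"tx":0,"ty":0,"tz":0,"roll":0,"jaw":0},{"tx":0,"ty":0,"tz":0,"roll":0,"jaw":0}]'|head -4
python3 go.py '[.522,-.146,.1415]'
```

```text
time_s: 9.6
position: [0.5221, -0.1465, 0.2007]
tcp_rot: [[0.943, 0.334, -0.002], [0.334, -0.943, 0.001], [-0.001, -0.002, -1.0]]
force: [0.1, 1.4, -3.4]
cm [ 0.02 -0.04  5.92] len 5.92 yaw_y -70.49 t 9.6 pos [ 0.5221 -0.1465  0.2007]
```

```bash
python3 -m jog '[{"tx":0,"ty":0,"tz":1.5,"roll":0,"jaw":0},{"tx":0,"ty":0,"tz":1,"roll":0,"jaw":0},{"tx":0,"ty":0,"tz":0.8,"roll":0,"jaw":0},{"tx":0,"ty":0,"tz":0,"roll":0,"jaw":0}]'|grep -E "pos|force"
python3 -m jog '[{"tx":0,"ty":0,"tz":0.8,"roll":0,"jaw":0},{"tx":0,"ty":0,"tz":0.8,"roll":0,"jaw":0},{"tx":0,"ty":0,"tz":0.6,"roll":0,"jaw":0},{"tx":0,"ty":0,"tz":0,"roll":0,"jaw":0}]'|grep -E "pos|force"
```

```text
position: [0.5218, -0.1463, 0.1673]
force: [-0.1, -0.0, -4.7]
grasp_force: 29.9
position: [0.5219, -0.1464, 0.1455]
force: [0.0, 0.2, -4.4]
grasp_force: 29.9
```

```bash
python3 -m jog '[{"tx":0,"ty":0,"tz":0.25,"roll":0,"jaw":0},{"tx":0,"ty":0,"tz":0.1,"roll":0,"jaw":0},{"tx":0,"ty":0,"tz":0,"roll":0,"jaw":0}]'|grep -E "pos|force"
```

```text
position: [0.5227, -0.1468, 0.1431]
force: [-0.7, 0.5, -4.0]
grasp_force: 29.9
```

```bash
python3 -m jog '[{"tx":0,"ty":0,"tz":0.15,"roll":0,"jaw":0},{"tx":0,"ty":0,"tz":0.05,"roll":0,"jaw":0}]'|grep -E "pos|force"
python3 -m jog '[{"tx":0,"ty":0,"tz":0,"roll":0,"jaw":0}]'|grep -E "pos|force"
```

```text
position: [0.5229, -0.1468, 0.1414]
force: [-1.2, 0.1, 2.2]
grasp_force: 29.9
position: [0.5229, -0.1468, 0.1415]
force: [0.6, 1.3, -0.4]
grasp_force: 29.9
```

```bash
python3 -m jog '[{"tx":0,"ty":0,"tz":0,"roll":0,"jaw":1},{"tx":0,"ty":0,"tz":0,"roll":0,"jaw":1},{"tx":0,"ty":0,"tz":0,"roll":0,"jaw":1},{"tx":0,"ty":0,"tz":0,"roll":0,"jaw":1},{"tx":0,"ty":0,"tz":0,"roll":0,"jaw":1},{"tx":0,"ty":0,"tz":-0.5,"roll":0,"jaw":1},{"tx":0,"ty":0,"tz":-1.5,"roll":0,"jaw":1},{"tx":0,"ty":0,"tz":-2,"roll":0,"jaw":1}]'|grep -E "pos|open|force"
python3 -m jog '[{"tx":0,"ty":0,"tz":-2.5,"roll":0,"jaw":1},{"tx":0,"ty":0,"tz":-3,"roll":0,"jaw":1},{"tx":-3,"ty":0,"tz":-0.3,"roll":0,"jaw":1},{"tx":-4,"ty":0,"tz":0,"roll":0,"jaw":1},{"tx":-4,"ty":0,"tz":0,"roll":0,"jaw":1},{"tx":0,"ty":0,"tz":0,"roll":0,"jaw":1}]'|grep -E "time|pos|open|force"
python3 - <<'E'
from h import *
for n in("side","top"):
    c=capture(n); i=c["img"]
    for t,z in(("electrode",.075),("lever_grip",.098),("knob_grip",.063)): print(n,t,[(round(r["p"],2),np.round(r["point"],1),np.round(at(c,r["point"],z),4)) for r in landmark_of(n,t)][:2])
    k=(130,250,250,410) if n=="side" else (190,310,250,410)
    i=cv2.resize(i[k[0]:k[1],k[2]:k[3]],None,fx=4,fy=4,interpolation=cv2.INTER_CUBIC)
    cv2.imwrite(f"pics/{n}3.png",i[...,::-1])
E
```

```text
position: [0.522, -0.1465, 0.1809]
force: [-1.2, -0.5, 0.2]
opening: 0.932
grasp_force: 0.0
time_s: 12.4
position: [0.4147, -0.1832, 0.2391]
force: [-0.3, -0.3, -0.5]
opening: 1.001
grasp_force: 0.0
side electrode [(0.49, array([183. , 312.8]), array([ 0.5196, -0.1577,  0.075 ])), (0.27, array([186.8, 248.9]), array([ 0.72  , -0.1104,  0.075 ]))]
side lever_grip [(0.7, array([164.2, 310.1]), array([ 0.5342, -0.2314,  0.098 ]))]
side knob_grip [(0.7, array([210.4, 298.9]), array([ 0.5533, -0.026 ,  0.063 ])), (0.42, array([160.9, 308.6]), array([ 0.5422, -0.3055,  0.063 ]))]
top electrode [(0.51, array([244.2, 344.5]), array([ 0.5299, -0.1539,  0.075 ]))]
top lever_grip [(0.6, array([239.7, 377.5]), array([ 0.5425, -0.2424,  0.098 ]))]
top knob_grip [(0.5, array([236.2, 291.8]), array([ 0.5516, -0.0053,  0.063 ]))]
```

View pics/side3.png

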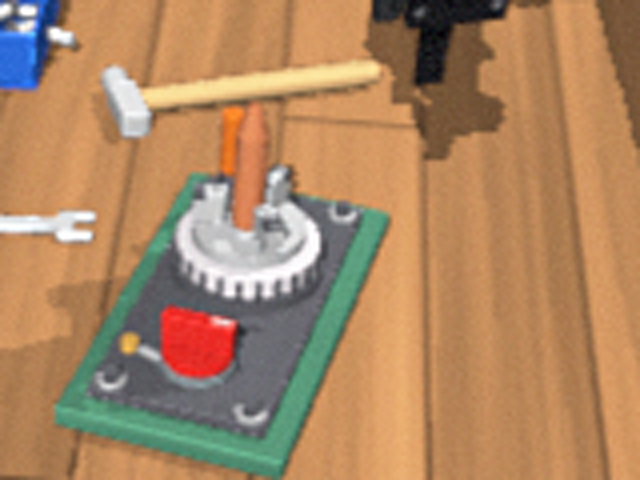

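View pics/top3.png

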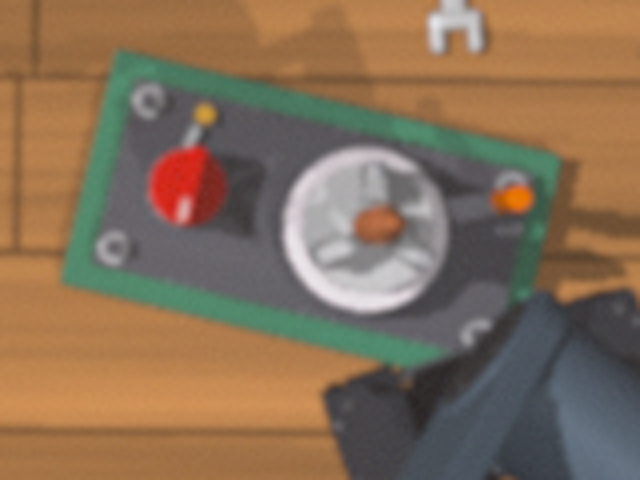

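```bash
cat > post.py <<'E'
from h import *
P=ring(.009,.075)+ring(.009,.116)
for n in("top","side"):
    c=capture(n); h=cv2.cvtColor(c["img"],cv2.COLOR_RGB2HSV).astype(int)
    if n=="top":
        m=(h[...,0]>7)&(h[...,0]<17)&(h[...,1]>200)&(h[...,2]>130); m[:, :300]=0; m[:,420:]=0; m[:190]=0; m[320:]=0
        k,l,st,ce=cv2.connectedComponentsWithStats(m.astype(np.uint8)); j=1+np.argmax(st[1:,4]); print(st[j],ce[j])
        x=fit([(c,(l==j).astype(np.float32))],P,(.54,-.24)); print(x)
        v=x[0]-[.522,-.146]; print("r",np.hypot(*v),"ang",np.degrees(np.arctan2(v[1],v[0])))
E
python3 post.py; python3 go.py '[.5445,-.243,.2]'
```

```text
[374 237   9   5  33] [378.06060606 239.3030303 ]
(array([ 0.5445, -0.2439]), np.float64(21.7), [33])
r 0.10045227722655171 ang -77.05668519065449
cm [9.78 9.82 3.89] len 14.39 yaw_y -70.41 t 12.9 pos [ 0.4195 -0.1833  0.2389]
```

```bash
python3 -m jog '[{"tx":2.5,"ty":2.5,"tz":0,"roll":0,"jaw":1},{"tx":2.5,"ty":2.5,"tz":0,"roll":0,"jaw":1},{"tx":2.5,"ty":2.5,"tz":0,"roll":0,"jaw":1},{"tx":2.3,"ty":2.3,"tz":0,"roll":0,"jaw":1},{"tx":0,"ty":0,"tz":0,"roll":-0.146,"jaw":1},{"tx":0,"ty":0,"tz":0,"roll":-0.146,"jaw":1},{"tx":0,"ty":0,"tz":0,"roll":-0.146,"jaw":1},{"tx":0,"ty":0,"tz":0,"roll":-0.146,"jaw":1}]'|head -2
python3 -m jog '[{"tx":0,"ty":0,"tz":0,"roll":-0.146,"jaw":1},{"tx":0,"ty":0,"tz":0,"roll":-0.146,"jaw":1},{"tx":0,"ty":0,"tz":0,"roll":-0.146,"jaw":1},{"tx":0,"ty":0,"tz":0,"roll":-0.146,"jaw":1},{"tx":0,"ty":0,"tz":0,"roll":-0.146,"jaw":1},{"tx":0,"ty":0,"tz":0,"roll":-0.146,"jaw":1},{"tx":0,"ty":0,"tz":0,"roll":0,"jaw":1}]'|head -2
python3 go.py '[.5445,-.2435,.16]'
```

```text
time_s: 13.7
position: [0.5444, -0.2428, 0.2386]
time_s: 14.4
position: [0.5443, -0.2428, 0.2387]
cm [-0.07  0.01  7.87] len 7.87 yaw_y 13.19 t 14.4 pos [ 0.5443 -0.2428  0.2387]
```

```bash
python3 -m jog '[{"tx":0,"ty":0,"tz":2,"roll":0,"jaw":0.6},{"tx":0,"ty":0,"tz":3,"roll":0,"jaw":0.6},{"tx":0,"ty":0,"tz":3,"roll":0,"jaw":0.6},{"tx":0,"ty":0,"tz":2.5,"roll":0,"jaw":0.6},{"tx":0,"ty":0,"tz":2,"roll":0,"jaw":0.6},{"tx":-0.1,"ty":0,"tz":1.5,"roll":0,"jaw":0.6},{"tx":0,"ty":0,"tz":0,"roll":0,"jaw":0.6}]'|grep -E "pos|open|force"
python3 go.py '[.5445,-.2435,.098]'
```

```text
position: [0.5433, -0.2434, 0.0969]
force: [-0.9, 0.0, 1.0]
opening: 0.609
grasp_force: 0.0
cm [-0.04  0.11 -0.11] len 0.16 yaw_y 13.08 t 15.1 pos [ 0.5433 -0.2434  0.0969]
```

```bash
python3 -m jog '[{"tx":0,"ty":0.1,"tz":0,"roll":0,"jaw":0},{"tx":0,"ty":0,"tz":0,"roll":0,"jaw":0},{"tx":0,"ty":0,"tz":0,"roll":0,"jaw":0},{"tx":0,"ty":0,"tz":0,"roll":0,"jaw":0},{"tx":0,"ty":0,"tz":0,"roll":0,"jaw":0},{"tx":0,"ty":0,"tz":0,"roll":0,"jaw":0},{"tx":0,"ty":0,"tz":0,"roll":0,"jaw":0}]'|grep -E "pos|open|force"
python3 go.py '[.5445,-.2435,.098]'
```

```text
position: [0.5451, -0.2441, 0.0996]
force: [-2.1, -1.3, 4.3]
opening: 0.192
grasp_force: 30.0
cm [ 0.07 -0.04  0.16] len 0.18 yaw_y 13.2 t 15.8 pos [ 0.5451 -0.2441  0.0996]
```

```bash
python3 -m jog '[{"tx":0.07,"ty":-1.2,"tz":0,"roll":0.12,"jaw":0},{"tx":0.07,"ty":-1.2,"tz":0,"roll":0.12,"jaw":0},{"tx":0.07,"ty":-1.2,"tz":0,"roll":0.12,"jaw":0},{"tx":0.07,"ty":-1.2,"tz":0,"roll":0.12,"jaw":0},{"tx":0,"ty":0,"tz":0,"roll":0,"jaw":0}]'|grep -E "pos|open|force"
cat > arc.py <<'E'
from h import *
s=read_state();v=s["position"][:2]-[.522,-.146];a=np.degrees(np.arctan2(v[1],v[0]));y=s["tcp_rot"][:,1]
print("r",round(np.hypot(*v),4),"ang",round(a,1),"sleeve~",round(np.radians(-77-a)%6.283,3),"yaw err",round((np.degrees(np.arctan2(y[1],y[0]))-90-a)%360,1),"F",np.round(s["force"],1),np.round(s["moment"],2),s["time_s"])
E
python3 arc.py
```

```text
position: [0.4979, -0.2433, 0.0996]
force: [0.4, 1.1, 2.8]
opening: 0.197
grasp_force: 30.0
r 0.1002 ang -103.9 sleeve~ 0.47 yaw err 359.5 F [0.4 1.1 2.8] [ 0.23 -0.13  0.  ] 16.3
```

```bash
python3 -m jog '[{"tx":0.07,"ty":-1.2,"tz":0,"roll":0.12,"jaw":0},{"tx":0.07,"ty":-1.2,"tz":0,"roll":0.12,"jaw":0},{"tx":0.07,"ty":-1.2,"tz":0,"roll":0.12,"jaw":0},{"tx":0.07,"ty":-1.2,"tz":0,"roll":0.12,"jaw":0},{"tx":0.07,"ty":-1.2,"tz":0,"roll":0.12,"jaw":0},{"tx":0.07,"ty":-1.2,"tz":0,"roll":0.12,"jaw":0},{"tx":0,"ty":0,"tz":0,"roll":0,"jaw":0}]'|grep -E "pos|open|force"
python3 arc.py
```

```text
position: [0.4457, -0.2093, 0.0997]
force: [6.3, -11.3, -8.1]
opening: 0.198
grasp_force: 30.1
r 0.0991 ang -140.3 sleeve~ 1.105 yaw err 354.8 F [  6.3 -11.3  -8.1] [-1.59 -0.9  -0.08] 17.0
```

```bash
python3 -m jog '[{"tx":0.03,"ty":-0.6,"tz":0,"roll":0.06,"jaw":0},{"tx":0.03,"ty":-0.6,"tz":0,"roll":0.06,"jaw":0},{"tx":0,"ty":0,"tz":0,"roll":0,"jaw":0}]'|grep -E "pos|open|force"
python3 arc.py
python3 -m jog '[{"tx":0.03,"ty":-0.6,"tz":0,"roll":0.06,"jaw":0},{"tx":0.03,"ty":-0.6,"tz":0,"roll":0.06,"jaw":0},{"tx":0,"ty":0,"tz":0,"roll":0,"jaw":0}]'|grep -E "pos|open|force"
python3 arc.py
```

```text
position: [0.443, -0.2046, 0.0997]
force: [6.4, -27.1, -18.2]
opening: 0.196
grasp_force: 30.1
r 0.0983 ang -143.5 sleeve~ 1.16 yaw err 351.2 F [  6.4 -27.1 -18.2] [-3.86 -0.74 -0.18] 17.3
position: [0.4395, -0.198, 0.0999]
force: [1.1, -41.0, -22.1]
opening: 0.206
grasp_force: 30.0
r 0.0975 ang -147.8 sleeve~ 1.235 yaw err 348.8 F [  1.1 -41.  -22.1] [-6.16  0.2  -0.27] 17.6
```

Run:
```python
from h import *
o=[]
for n in("side","top"):
    c=capture(n); i=c["img"]
    k=(130,230,250,400) if n=="side" else (190,290,280,430)
    o.append(cv2.resize(i[k[0]:k[1],k[2]:k[3]],None,fx=2.6*1.15,fy=2.6*1.15,interpolation=cv2.INTER_CUBIC))
cv2.imwrite("pics/b4.png",np.vstack(o)[:600,...,::-1])
print(np.round(read_state()["tcp_rot"],3))
```

```text
[[ 0.933  0.358  0.022]
 [ 0.359 -0.933 -0.029]
 [ 0.01   0.035 -0.999]]
```

View pics/b4.png

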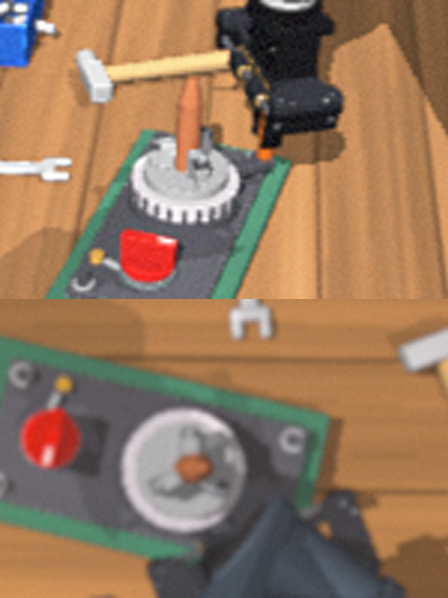

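```bash
python3 -m jog '[{"tx":0,"ty":0.5,"tz":0,"roll":-0.05,"jaw":0},{"tx":0,"ty":0.5,"tz":0,"roll":-0.05,"jaw":0},{"tx":0,"ty":0,"tz":0,"roll":0,"jaw":0}]'|grep -E "pos|open|force"
python3 arc.py
```

```text
position: [0.4418, -0.2026, 0.0998]
force: [4.9, -24.8, -15.6]
opening: 0.197
grasp_force: 30.0
r 0.0981 ang -144.8 sleeve~ 1.183 yaw err 351.4 F [  4.9 -24.8 -15.6] [-3.66 -0.72 -0.16] 18.0
```

```bash
python3 -m jog '[{"tx":-0.2,"ty":0.4,"tz":0,"roll":-0.05,"jaw":0},{"tx":0,"ty":0.4,"tz":0,"roll":-0.05,"jaw":0},{"tx":0,"ty":0,"tz":0,"roll":0,"jaw":0}]'|grep -E "pos|open|force"
python3 arc.py
```

```text
position: [0.4439, -0.2066, 0.0998]
force: [13.2, -9.8, -12.3]
opening: 0.199
grasp_force: 30.0
r 0.0988 ang -142.2 sleeve~ 1.138 yaw err 354.3 F [ 13.2  -9.8 -12.3] [-1.34 -2.   -0.15] 18.3
```

```bash
python3 -m jog '[{"tx":0,"ty":-0.8,"tz":0,"roll":0.06,"jaw":0},{"tx":0,"ty":-0.8,"tz":0,"roll":0.06,"jaw":0},{"tx":0,"ty":-0.8,"tz":0,"roll":0.06,"jaw":0},{"tx":0,"ty":-0.8,"tz":0,"roll":0.06,"jaw":0},{"tx":0,"ty":0,"tz":0,"roll":0,"jaw":0}]'|grep -E "pos|open|force"
python3 arc.py
python3 - <<'E'
from h import *
for n in("side","top"):
    c=capture(n); i=c["img"]
    k=(140,220,270,370) if n=="side" else (200,280,290,390)
    cv2.imwrite(f"pics/{n}5.png",cv2.resize(i[k[0]:k[1],k[2]:k[3]],None,fx=4,fy=4,interpolation=cv2.INTER_CUBIC)[...,::-1])
cv2.imwrite("pics/b5.png",np.hstack([cv2.imread("pics/side5.png"),cv2.imread("pics/top5.png")]))
E
```

```text
position: [0.4351, -0.1902, 0.1005]
force: [4.8, -47.6, -27.8]
opening: 0.201
grasp_force: 30.1
r 0.0975 ang -153.0 sleeve~ 1.327 yaw err 351.7 F [  4.8 -47.6 -27.8] [-7.18 -0.49 -0.33] 18.8
```

View pics/b5.png

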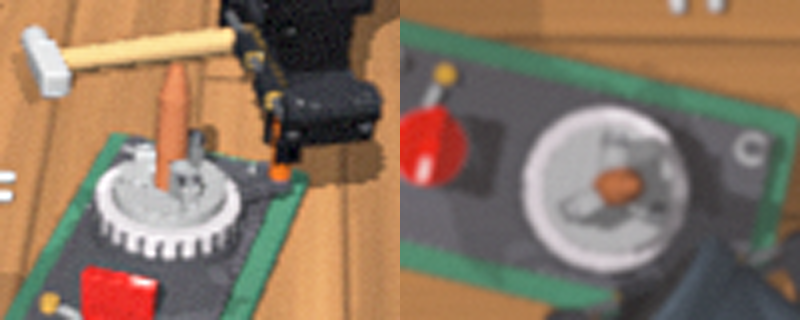

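```bash
python3 -m jog '[{"tx":0,"ty":0,"tz":0,"roll":0,"jaw":0.6},{"tx":0,"ty":0,"tz":0,"roll":0,"jaw":0.6}]'|grep -E "pos|open|force"
python3 -m jog '[{"tx":0,"ty":0,"tz":0,"roll":0,"jaw":0.6},{"tx":0,"ty":0,"tz":0,"roll":0,"jaw":0.6},{"tx":0,"ty":0,"tz":0,"roll":0,"jaw":0.6},{"tx":0,"ty":0,"tz":0,"roll":0,"jaw":0.6}]'|grep -E "pos|open|force"
python3 arc.py
```

```text
position: [0.4341, -0.1871, 0.1004]
force: [10.2, -31.3, -18.0]
opening: 0.313
grasp_force: 16.3
position: [0.4337, -0.1824, 0.1009]
force: [14.5, -16.6, -11.8]
opening: 0.586
grasp_force: 10.3
r 0.0955 ang -157.6 sleeve~ 1.406 yaw err 356.1 F [ 14.5 -16.6 -11.8] [-2.41 -2.35  0.31] 19.5
```

```bash
python3 -m jog '[{"tx":0,"ty":0.8,"tz":0,"roll":0,"jaw":1},{"tx":0,"ty":0.8,"tz":0,"roll":0,"jaw":1},{"tx":0,"ty":0.8,"tz":0,"roll":0,"jaw":1},{"tx":0,"ty":0,"tz":0,"roll":0,"jaw":1},{"tx":0,"ty":0,"tz":0,"roll":0,"jaw":1}]'|grep -E "pos|open|force"
python3 arc.py
```

```text
position: [0.4267, -0.1922, 0.0986]
force: [0.0, -0.4, -0.4]
opening: 0.951
grasp_force: 0.0
r 0.1059 ang -154.1 sleeve~ 1.346 yaw err 352.5 F [ 0.  -0.4 -0.4] [-0.05  0.06  0.  ] 20.0
```

```bash
python3 -m jog '[{"tx":0,"ty":0,"tz":-2,"roll":0,"jaw":1},{"tx":0,"ty":0,"tz":-3,"roll":0,"jaw":1},{"tx":0,"ty":0,"tz":-4,"roll":0,"jaw":1},{"tx":0,"ty":0,"tz":-4,"roll":0,"jaw":1},{"tx":0,"ty":4,"tz":0,"roll":0,"jaw":1},{"tx":0,"ty":4,"tz":0,"roll":0,"jaw":1},{"tx":0,"ty":4,"tz":0,"roll":0,"jaw":1},{"tx":0,"ty":0,"tz":0,"roll":0,"jaw":1}]'|grep -E "pos|open|force"
python3 post.py
python3 - <<'E'
from h import *
o=[]
for n in("side","top"):
    c=capture(n); i=c["img"]
    for t in("electrode","lever_grip"): print(n,t,[(round(r["p"],2),np.round(r["point"],1),np.round(at(c,r["point"],.098 if t=="lever_grip" else .075),4)) for r in landmark_of(n,t)][:2])
    k=(140,230,260,360) if n=="side" else (195,285,300,400)
    o.append(cv2.resize(i[k[0]:k[1],k[2]:k[3]],None,fx=4,fy=4,interpolation=cv2.INTER_CUBIC)[...,::-1])
cv2.imwrite("pics/b6.png",np.hstack(o))
E
```

```text
position: [0.467, -0.3112, 0.2289]
force: [-0.2, 1.1, -1.2]
opening: 1.0
grasp_force: 0.0
[364 271   8   5  30] [367.63333333 272.73333333]
(array([ 0.54, -0.24]), np.float64(30.0), [30])
r 0.0957078889120432 ang -79.15969454566944
side electrode [(0.72, array([182.7, 311.7]), array([ 0.5232, -0.1589,  0.075 ]))]
side lever_grip [(0.88, array([170.3, 334.3]), array([ 0.4538, -0.2056,  0.098 ])), (0.32, array([187.1, 250. ]), array([ 0.7106, -0.0779,  0.098 ]))]
top electrode [(0.65, array([235.7, 294.2]), array([ 0.5525, -0.0117,  0.075 ])), (0.48, array([246.5, 344.2]), array([ 0.5234, -0.153 ,  0.075 ]))]
top lever_grip [(0.65, array([237.2, 294. ]), array([ 0.5473, -0.0104,  0.098 ])), (0.64, array([272. , 365.9]), array([ 0.4531, -0.2094,  0.098 ]))]
```

View pics/b6.png

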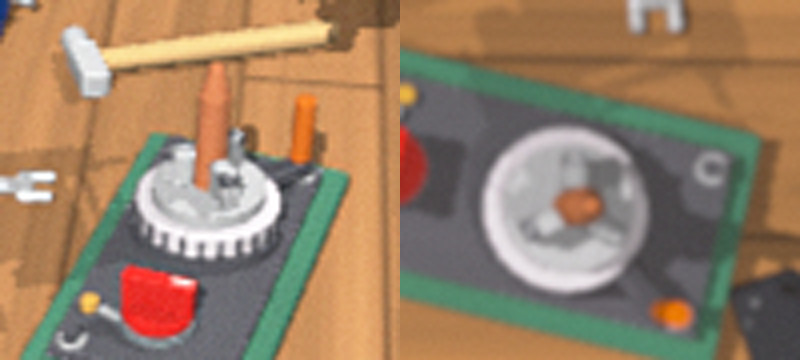

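Run:
```python
from h import *
P=ring(.009,.075)+ring(.009,.116)
W={}
for n in("top","side"):
    c=capture(n); print(n,[(round(r["p"],2),r["bbox"]) for r in trace(n,"electrode")])
    h=cv2.cvtColor(c["img"],cv2.COLOR_RGB2HSV).astype(int)
    q=[proj(c,[.5235,-.1465,z]) for z in(.085,.13,.18)]; print(np.round(q,1))
    for a in q[1:2]: print("hsv",h[int(a[0]),int(a[1])])
    # copper
    m=(h[...,0]>3)&(h[...,0]<13)&(h[...,1]>105); r0,c0=map(int,q[1]); b=np.zeros_like(m); b[r0-25:r0+25,c0-14:c0+16]=1; m&=b
    k,l,st,ce=cv2.connectedComponentsWithStats(m.astype(np.uint8)); j=1+np.argmax(st[1:,4]); print("cu",st[j],ce[j]); W[n]=(c,(l==j).astype(np.float32))
    if n=="side":
        mm=l==j
        for r in range(st[j][1],st[j][1]+st[j][3],3): x=np.nonzero(mm[r])[0]; print(r,x.min(),x.max(),end="; ")
        print("proj axis cols",[ (round(proj(c,[.5235,-.1465,z])[0],1),round(proj(c,[.5235,-.1465,z])[1],1)) for z in(.105,.14,.16,.185)])
    if n=="top":
        m=(h[...,0]>7)&(h[...,0]<17)&(h[...,1]>200)&(h[...,2]>130); m[:, :350]=0; m[:,385:]=0; m[:260]=0; m[285:]=0
        print("post",np.argwhere(m).mean(0), fit([(c,m.astype(np.float32))],P,(.45,-.21)), at(c,np.argwhere(m).mean(0),.112), at(c,(239.3,378.06),.112))
body=np.array(ring(.013,.105-.075)+ring(.013,.085)+ring(.004,.11))
def cost(v):
    x,y,a,b=v; Q=body.copy(); T=np.c_[x+Q[:,0]+a*Q[:,2],y+Q[:,1]+b*Q[:,2],.075+Q[:,2]]
    s=0
    for n,(c,m) in W.items():
        r,q=np.nonzero(m); bx=(r.min()-8,r.max()+9,q.min()-8,q.max()+9)
        s+=np.abs(hullmask(c,T,bx)-m[bx[0]:bx[1],bx[2]:bx[3]]).sum()
    return s
for st in((.523,-.147,0,0),(.52,-.145,.05,-.05)):
    r=minimize(cost,st,method="Nelder-Mead",options=dict(initial_simplex=np.vstack([st]+[np.array(st)+np.eye(4)[i]*[.005,.005,.05,.05][i] for i in range(4)]),xatol=1e-4,fatol=.1)); print(np.round(r.x,4),r.fun)
print(cost((.523,-.1465,0,0)))
print(read_state()["time_s"])
```

```text
top [(0.53, [339.9, 240.2, 9.6, 11.0])]
[[246.3 342.4]
 [245.9 344.7]
 [245.5 347.4]]
hsv [ 11 159 185]
cu [339 242  12   9  76] [344.51315789 246.06578947]
post [272.73333333 367.63333333] (array([ 0.4515, -0.214 ]), np.float64(23.5), [30]) [ 0.45156951 -0.21147243  0.112     ] [ 0.5430363 -0.2409592  0.112    ]
side [(0.71, [311.2, 154.5, 6.2, 29.3]), (0.54, [278.5, 271.3, 12.7, 26.2])]
[[182.4 311.6]
 [170.6 312.3]
 [157.  313.3]]
hsv [ 10 151 223]
cu [309 155   9  32 206] [312.60679612 169.61165049]
155 314 315; 158 311 316; 161 310 316; 164 310 317; 167 309 317; 170 309 317; 173 309 316; 176 309 316; 179 309 315; 182 309 311; 185 309 311; proj axis cols [(np.float64(177.2), np.float64(311.9)), (np.float64(167.9), np.float64(312.5)), (np.float64(162.5), np.float64(312.9)), (np.float64(155.6), np.float64(313.4))]
[ 0.5226 -0.1488 -0.0055  0.0677] 58.484375
[ 0.5226 -0.1499 -0.0026  0.0811] 58.59375
69.578125
21.4
```

```bash
python3 go.py '[.4515,-.2140,.2289]'; python3 -m jog '[{"tx":0,"ty":0,"tz":0,"roll":-0.13,"jaw":0.7},{"tx":0,"ty":0,"tz":0,"roll":-0.13,"jaw":0.7},{"tx":0,"ty":0,"tz":0,"roll":-0.13,"jaw":0.7},{"tx":0,"ty":0,"tz":0,"roll":0,"jaw":0.7}]' | grep pos;  python3 go.py '[.4515,-.2140,.098]'
```

```text
cm [ 1.58 -9.24  0.03] len 9.37 yaw_y -71.59 t 21.4 pos [ 0.4656 -0.3067  0.2292]
position: [0.4656, -0.307, 0.2291]
cm [ 4.99 -7.97 13.11] len 16.13 yaw_y -49.28 t 21.8 pos [ 0.4656 -0.307   0.2291]
```

```bash
python3 -m jog '[{"tx":1.6,"ty":-2.6,"tz":0,"roll":0,"jaw":0.7},{"tx":1.7,"ty":-2.7,"tz":0,"roll":0,"jaw":0.7},{"tx":1.7,"ty":-2.7,"tz":0,"roll":-0.04,"jaw":0.7},{"tx":0,"ty":0,"tz":2,"roll":0,"jaw":0.7},{"tx":0,"ty":0,"tz":3,"roll":0,"jaw":0.7},{"tx":0,"ty":0,"tz":2,"roll":0,"jaw":0.7},{"tx":0,"ty":0,"tz":0,"roll":0,"jaw":0.7}]' | grep -E "pos|force";  python3 go.py '[.4515,-.2140,.098]'
```

```text
position: [0.4499, -0.2125, 0.157]
force: [-0.6, 0.9, 0.0]
grasp_force: 0.0
cm [0.02 0.25 5.9 ] len 5.9 yaw_y -47.12 t 22.5 pos [ 0.4499 -0.2125  0.157 ]
```

```bash
python3 -m jog '[{"tx":0,"ty":0.2,"tz":2,"roll":0,"jaw":0.6},{"tx":0,"ty":0,"tz":2,"roll":0,"jaw":0.6},{"tx":0,"ty":0,"tz":1.7,"roll":0,"jaw":0.5},{"tx":0,"ty":0,"tz":0,"roll":0,"jaw":0},{"tx":0,"ty":0,"tz":0,"roll":0,"jaw":0},{"tx":0,"ty":0,"tz":0,"roll":0,"jaw":0},{"tx":0,"ty":0,"tz":0,"roll":0,"jaw":0},{"tx":0,"ty":0,"tz":0,"roll":0,"jaw":0}]' | grep -E "pos|force|open"; sed -i 's/\[.522,-.146\]/[.524,-.1455]/;s/-77-a/-78-a/' arc.py; python3 arc.py
```

```text
position: [0.4527, -0.2152, 0.103]
force: [-1.9, 1.2, 5.3]
opening: 0.199
grasp_force: 30.0
r 0.0997 ang -135.7 sleeve~ 1.006 yaw err 358.7 F [-1.9  1.2  5.3] [0.19 0.2  0.03] 23.3
```

```bash
python3 -m jog '[{"tx":0.01,"ty":-0.5,"tz":0,"roll":0.05,"jaw":0},{"tx":0,"ty":0,"tz":0,"roll":0,"jaw":0}]' | grep -E "force"; python3 arc.py
python3 -m jog '[{"tx":0.01,"ty":-0.5,"tz":0,"roll":0.05,"jaw":0},{"tx":0,"ty":0,"tz":0,"roll":0,"jaw":0}]' | grep -E "force"; python3 arc.py
python3 -m jog '[{"tx":0.01,"ty":-0.5,"tz":0,"roll":0.05,"jaw":0},{"tx":0,"ty":0,"tz":0,"roll":0,"jaw":0}]' | grep -E "force"; python3 arc.py
```

```text
force: [2.6, -4.7, -2.6]
grasp_force: 30.1
r 0.0994 ang -135.8 sleeve~ 1.009 yaw err 356.0 F [ 2.6 -4.7 -2.6] [-0.7  -0.4   0.21] 23.5
force: [5.9, -9.4, -7.5]
grasp_force: 30.2
r 0.099 ang -137.0 sleeve~ 1.03 yaw err 354.3 F [ 5.9 -9.4 -7.5] [-1.3  -0.81  0.04] 23.7
force: [7.5, -13.3, -10.3]
grasp_force: 30.2
r 0.0989 ang -138.7 sleeve~ 1.059 yaw err 353.1 F [  7.5 -13.3 -10.3] [-1.9  -0.9   0.09] 23.9
```

```bash
python3 -m jog '[{"tx":0,"ty":-0.7,"tz":0,"roll":0.04,"jaw":0},{"tx":0,"ty":-0.7,"tz":0,"roll":0.04,"jaw":0},{"tx":0,"ty":-0.7,"tz":0,"roll":0.04,"jaw":0},{"tx":0,"ty":-0.7,"tz":0,"roll":0.04,"jaw":0},{"tx":0,"ty":0,"tz":0,"roll":0,"jaw":0},{"tx":0,"ty":0,"tz":0,"roll":0,"jaw":0}]' | grep -E "force"; python3 arc.py
python3 -m jog '[{"tx":0,"ty":0.6,"tz":0,"roll":-0.04,"jaw":0},{"tx":0,"ty":0.6,"tz":0,"roll":-0.04,"jaw":0},{"tx":0,"ty":0,"tz":0,"roll":0,"jaw":0}]' | grep -E "force"; python3 arc.py
python3 -m jog '[{"tx":0,"ty":0.6,"tz":0,"roll":-0.04,"jaw":0},{"tx":0,"ty":0.6,"tz":0,"roll":-0.04,"jaw":0},{"tx":0,"ty":0,"tz":0,"roll":0,"jaw":0}]' | grep -E "force"; python3 arc.py
```

```text
force: [1.3, -40.8, -24.0]
grasp_force: 30.4
r 0.0984 ang -148.8 sleeve~ 1.235 yaw err 354.3 F [  1.3 -40.8 -24. ] [-6.31  0.02 -0.27] 24.5
force: [5.2, -24.2, -16.7]
grasp_force: 30.2
r 0.0986 ang -144.8 sleeve~ 1.166 yaw err 354.7 F [  5.2 -24.2 -16.7] [-3.71 -0.76 -0.21] 24.8
force: [7.6, -11.8, -10.6]
grasp_force: 30.0
r 0.0988 ang -140.6 sleeve~ 1.093 yaw err 355.0 F [  7.6 -11.8 -10.6] [-1.84 -1.22 -0.16] 25.1
```

```bash
python3 -m jog '[{"tx":0,"ty":0.3,"tz":0.2,"roll":-0.02,"jaw":0},{"tx":-0.1,"ty":0.3,"tz":0.1,"roll":-0.02,"jaw":0},{"tx":0,"ty":0,"tz":0,"roll":0,"jaw":0}]' | grep -E "force"; python3 arc.py
python3 -m jog '[{"tx":-0.1,"ty":0.3,"tz":0,"roll":-0.02,"jaw":0},{"tx":0,"ty":0,"tz":0,"roll":0,"jaw":0},{"tx":0,"ty":0,"tz":0,"roll":0,"jaw":0}]' | grep -E "force"; python3 arc.py
```

```text
force: [6.7, -2.6, 13.9]
grasp_force: 30.0
r 0.0989 ang -138.0 sleeve~ 1.048 yaw err 354.6 F [ 6.7 -2.6 13.9] [-0.31 -1.14 -0.06] 25.4
force: [9.7, 3.6, 16.4]
grasp_force: 29.9
r 0.099 ang -137.2 sleeve~ 1.033 yaw err 354.9 F [ 9.7  3.6 16.4] [ 0.6  -1.63 -0.13] 25.7
```

```bash
python3 -m jog '[{"tx":0,"ty":0,"tz":0,"roll":0,"jaw":1},{"tx":0,"ty":0,"tz":0,"roll":0,"jaw":1},{"tx":0,"ty":0,"tz":0,"roll":0,"jaw":1},{"tx":0,"ty":0,"tz":0,"roll":0,"jaw":1},{"tx":0,"ty":0,"tz":-0.5,"roll":0,"jaw":1},{"tx":0,"ty":0,"tz":-2,"roll":0,"jaw":1},{"tx":0,"ty":0,"tz":-3.5,"roll":0,"jaw":1},{"tx":0,"ty":0,"tz":-4.5,"roll":0,"jaw":1}]'|grep -E "pos|open|force"
python3 -m jog '[{"tx":0,"ty":2,"tz":-3,"roll":0,"jaw":1},{"tx":0,"ty":4,"tz":0,"roll":0,"jaw":1},{"tx":-2,"ty":4,"tz":0,"roll":0,"jaw":1},{"tx":-2,"ty":4,"tz":0,"roll":0,"jaw":1},{"tx":0,"ty":0,"tz":0,"roll":0,"jaw":1}]'|grep -E "pos|open"
python3 - <<'E'
from h import *
P=ring(.009,.075)+ring(.009,.116)
c=capture("top"); h=cv2.cvtColor(c["img"],cv2.COLOR_RGB2HSV).astype(int)
m=(h[...,0]>7)&(h[...,0]<17)&(h[...,1]>200)&(h[...,2]>130); m[:, :350]=0; m[:,385:]=0; m[:260]=0; m[285:]=0
print("post",m.sum(),np.argwhere(m).mean(0), fit([(c,m.astype(np.float32))],P,(.45,-.21)))
for n in("top","side"):
    if n=="side": c=capture(n)
    r=landmark_of(n,"lever_grip"); print(n,[(round(q["p"],2),np.round(q["point"],1)) for q in r])
    h=cv2.cvtColor(c["img"],cv2.COLOR_RGB2HSV).astype(int)
    g=(h[...,1]>110)&((h[...,0]<6)|(h[...,0]>174)); g[:,:280]=0; g[:,320:]=0; g[:190]=0; g[270:]=0
    x=np.argwhere(g); w,v=np.linalg.eigh(np.cov(x.T)); print("knob red",len(x),x.mean(0),x.min(0),x.max(0))
c=capture("top"); cv2.imwrite("pics/k.png",cv2.resize(c["img"][205:265,270:390],None,fx=6,fy=6,interpolation=cv2.INTER_CUBIC)[...,::-1])
E
```

```text
position: [0.4421, -0.2078, 0.2034]
force: [1.0, 0.2, -0.4]
opening: 0.843
grasp_force: 0.0
position: [0.4992, -0.35, 0.2339]
opening: 1.004
post 31 [272.80645161 367.64516129] (array([ 0.4508, -0.2128]), np.float64(22.3), [31])
top [(0.7, array([274. , 370.1]))]
knob red 303 [235.72607261 296.53465347] [226 287] [246 306]
side [(0.9, array([169.8, 337.8])), (0.68, array([369.5, 305.4]))]
knob red 280 [215.14285714 298.57142857] [206 290] [224 309]
```

View pics/k.png

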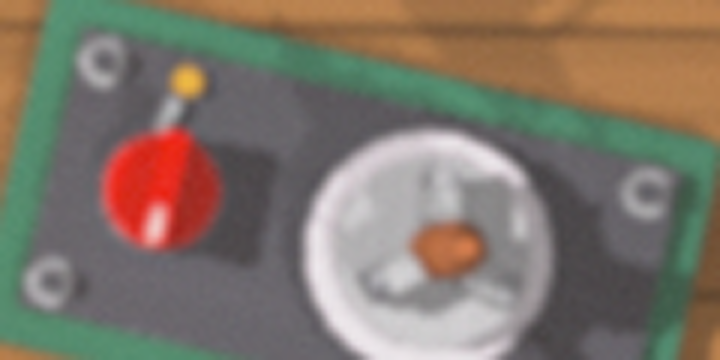

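```bash
python3 - <<'E'
from h import *
c=capture("top"); h=cv2.cvtColor(c["img"],cv2.COLOR_RGB2HSV).astype(int)
g=(h[...,1]>110)&((h[...,0]<6)|(h[...,0]>174)); g[:,:280]=0; g[:,320:]=0; g[:190]=0; g[270:]=0
for z in(.045,.055,.065): print(z,at(c,np.argwhere(g).mean(0),z)[:2])
print(landmark_of("top","knob_grip")[:1]); 
# bright stripe of the bar
w=(h[...,2]>190)&(h[...,1]<100); w[:,:285]=0; w[:,308:]=0; w[:225]=0; w[250:]=0; print("white",np.argwhere(w).mean(0))
E
python3 go.py '[.552,-.0195,.2339]'
```

```text
0.045 [ 0.55376873 -0.01953609]
0.055 [ 0.55330325 -0.0191325 ]
0.065 [ 0.55283777 -0.01872892]
[{'point': [234.9, 295.6], 'p': 0.54}]
white [240.6 295.7]
cm [ 24.13 -22.17   0.04] len 32.77 yaw_y -52.07 t 27.35 pos [ 0.498  -0.3427  0.234 ]
```

```bash
python3 -m jog '[{"tx":2.4,"ty":-2.2,"tz":0,"roll":0,"jaw":1},{"tx":3.4,"ty":-3.1,"tz":0,"roll":0,"jaw":1},{"tx":3.4,"ty":-3.1,"tz":0,"roll":0,"jaw":1},{"tx":3.4,"ty":-3.1,"tz":0,"roll":0,"jaw":1},{"tx":3.4,"ty":-3.1,"tz":0,"roll":0,"jaw":1},{"tx":3.4,"ty":-3.1,"tz":0,"roll":0,"jaw":0.7},{"tx":3.0,"ty":-2.9,"tz":0,"roll":0,"jaw":0.7},{"tx":1.7,"ty":-1.6,"tz":0,"roll":0,"jaw":0.7}]'|grep pos
python3 -m jog '[{"tx":0,"ty":0,"tz":0,"roll":-0.147,"jaw":0.6},{"tx":0,"ty":0,"tz":0,"roll":-0.147,"jaw":0.6},{"tx":0,"ty":0,"tz":0,"roll":-0.147,"jaw":0.6},{"tx":0,"ty":0,"tz":0,"roll":-0.147,"jaw":0.6},{"tx":0,"ty":0,"tz":0,"roll":-0.147,"jaw":0.6},{"tx":0,"ty":0,"tz":0,"roll":-0.147,"jaw":0.6},{"tx":0,"ty":0,"tz":0,"roll":-0.147,"jaw":0.6},{"tx":0,"ty":0,"tz":0,"roll":-0.147,"jaw":0.6}]'|grep pos
python3 -m jog '[{"tx":0,"ty":0,"tz":0,"roll":-0.147,"jaw":0.6},{"tx":0,"ty":0,"tz":0,"roll":-0.147,"jaw":0.6},{"tx":0,"ty":0,"tz":0,"roll":-0.147,"jaw":0.6},{"tx":0,"ty":0,"tz":0,"roll":-0.147,"jaw":0.6},{"tx":0,"ty":0,"tz":0,"roll":-0.147,"jaw":0.6},{"tx":0,"ty":0,"tz":0,"roll":-0.147,"jaw":0.6},{"tx":0,"ty":0,"tz":0,"roll":-0.147,"jaw":0.6},{"tx":0,"ty":0,"tz":0,"roll":0,"jaw":0.6}]'|grep pos
python3 go.py '[.5528,-.019,.065]'
```

```text
position: [0.5515, -0.0169, 0.2344]
position: [0.5517, -0.0202, 0.2343]
position: [0.5518, -0.0203, 0.2343]
cm [-0.06  0.15 16.93] len 16.93 yaw_y 74.25 t 29.75 pos [ 0.5518 -0.0203  0.2343]
```

```bash
python3 -m jog '[{"tx":0,"ty":0.15,"tz":2.5,"roll":-0.02,"jaw":0.6},{"tx":0,"ty":0,"tz":3.5,"roll":0,"jaw":0.6},{"tx":0,"ty":0,"tz":3.5,"roll":0,"jaw":0.6},{"tx":0,"ty":0,"tz":3,"roll":0,"jaw":0.6},{"tx":0,"ty":0,"tz":2,"roll":0,"jaw":0.6},{"tx":0,"ty":0,"tz":0,"roll":0,"jaw":0.6}]'|grep -E "pos|force"
python3 go.py '[.5528,-.019,.065]'
```

```text
position: [0.5505, -0.0187, 0.0866]
force: [0.2, -0.2, -0.2]
grasp_force: 0.0
cm [-0.25  0.04  2.16] len 2.17 yaw_y 75.21 t 30.35 pos [ 0.5505 -0.0187  0.0866]
```

```bash
python3 -m jog '[{"tx":-0.2,"ty":0,"tz":1.3,"roll":0,"jaw":0.6},{"tx":0,"ty":0,"tz":0.8,"roll":0,"jaw":0.6},{"tx":0,"ty":0,"tz":0,"roll":0,"jaw":0},{"tx":0,"ty":0,"tz":0,"roll":0,"jaw":0},{"tx":0,"ty":0,"tz":0,"roll":0,"jaw":0},{"tx":0,"ty":0,"tz":0,"roll":0,"jaw":0},{"tx":0,"ty":0,"tz":0,"roll":0,"jaw":0},{"tx":0,"ty":0,"tz":0,"roll":0,"jaw":0}]'|grep -E "pos|force|open"
python3 -m jog '[{"tx":0,"ty":0,"tz":0,"roll":0,"jaw":0}]'|grep -E "pos|force|open"
python3 go.py '[.5528,-.019,.065]'
```

```text
position: [0.5551, -0.0188, 0.0683]
force: [0.5, 4.1, 1.3]
opening: 0.161
grasp_force: 29.8
position: [0.5552, -0.0188, 0.0683]
force: [1.9, 5.2, 0.4]
opening: 0.159
grasp_force: 29.8
cm [ 0.22 -0.08  0.33] len 0.41 yaw_y 75.32 t 31.25 pos [ 0.5552 -0.0188  0.0683]
```

```bash
python3 -m jog '[{"tx":0,"ty":0,"tz":0,"roll":0.13,"jaw":0},{"tx":0,"ty":0,"tz":0,"roll":0.13,"jaw":0},{"tx":0,"ty":0,"tz":0,"roll":0.13,"jaw":0},{"tx":0,"ty":0,"tz":0,"roll":0.13,"jaw":0},{"tx":0,"ty":0,"tz":0,"roll":0.13,"jaw":0},{"tx":0,"ty":0,"tz":0,"roll":0.13,"jaw":0},{"tx":0,"ty":0,"tz":0,"roll":0.13,"jaw":0},{"tx":0,"ty":0,"tz":0,"roll":0.13,"jaw":0}]'|grep -E "pos|force|open"
python3 arc.py; python3 go.py '[.5528,-.019,.065]'
python3 -m jog '[{"tx":0,"ty":0,"tz":0,"roll":0.1,"jaw":0},{"tx":0,"ty":0,"tz":0,"roll":0.07,"jaw":0},{"tx":0,"ty":0,"tz":0,"roll":0,"jaw":0},{"tx":0,"ty":0,"tz":0,"roll":0,"jaw":0}]'|grep -E "pos|force|open"
python3 arc.py; python3 go.py '[.5528,-.019,.065]'
```

```text
position: [0.5535, -0.0204, 0.0683]
force: [-1.9, -0.8, 3.4]
opening: 0.154
grasp_force: 30.0
r 0.1286 ang 76.7 sleeve~ 3.583 yaw err 208.7 F [-1.9 -0.8  3.4] [-0.37  0.37 -0.2 ] 32.05
cm [ 0.15 -0.03  0.33] len 0.37 yaw_y 15.43 t 32.05 pos [ 0.5535 -0.0204  0.0683]
position: [0.5532, -0.0204, 0.0683]
force: [-5.3, -3.7, 5.5]
opening: 0.157
grasp_force: 30.1
r 0.1284 ang 76.8 sleeve~ 3.581 yaw err 199.4 F [-5.3 -3.7  5.5] [-0.45  0.62  0.47] 32.45
cm [ 0.15 -0.03  0.33] len 0.36 yaw_y 6.24 t 32.45 pos [ 0.5532 -0.0204  0.0683]
```

```bash
python3 -m jog '[{"tx":0,"ty":0,"tz":0,"roll":0,"jaw":0.7},{"tx":0,"ty":0,"tz":0,"roll":0,"jaw":0.7},{"tx":0,"ty":0,"tz":0,"roll":0,"jaw":0.7},{"tx":0,"ty":0,"tz":0,"roll":0,"jaw":0.7},{"tx":0,"ty":0,"tz":-1,"roll":0,"jaw":0.7},{"tx":0,"ty":0,"tz":-3,"roll":0,"jaw":0.7},{"tx":0,"ty":0,"tz":-4,"roll":0,"jaw":0.7},{"tx":0,"ty":0,"tz":-4.5,"roll":0,"jaw":0.7}]'|grep -E "pos|force|open"
python3 -m jog '[{"tx":0,"ty":0,"tz":-4,"roll":0,"jaw":0.7},{"tx":2,"ty":-3,"tz":0,"roll":0,"jaw":0.7},{"tx":3,"ty":-3,"tz":0,"roll":0,"jaw":0.7},{"tx":3,"ty":-3,"tz":0,"roll":0,"jaw":0.7},{"tx":3,"ty":-1,"tz":0,"roll":0,"jaw":0.7},{"tx":0,"ty":0,"tz":0,"roll":0,"jaw":0.7}]'|grep -E "pos|force|time"
python3 - <<'E'
from h import *
P=ring(.009,.075)+ring(.009,.116)
for n in("top","side"):
    c=capture(n); h=cv2.cvtColor(c["img"],cv2.COLOR_RGB2HSV).astype(int)
    if n=="top":
        m=(h[...,0]>7)&(h[...,0]<17)&(h[...,1]>200)&(h[...,2]>130); m[:, :350]=0; m[:,385:]=0; m[:260]=0; m[285:]=0
        print("post",m.sum(),np.argwhere(m).mean(0))
    w=(h[...,2]>190)&(h[...,1]<100); w[:,:285]=0; w[:,308:]=0; w[:222]=0; w[250:]=0
    if n=="top": print("white",w.sum(),np.argwhere(w).mean(0))
    print(n,[(q["bbox"],round(q["p"],2)) for q in trace(n,"lock_knob")[:1]],[(q["point"],round(q["p"],2)) for q in landmark_of(n,"electrode")])
E
```

```text
position: [0.554, -0.0199, 0.1941]
force: [0.5, 0.3, -0.3]
opening: 0.691
grasp_force: 0.0
time_s: 33.85
position: [0.4405, 0.0814, 0.2337]
force: [0.4, 0.1, 0.1]
grasp_force: 0.0
post 34 [272.97058824 367.47058824]
white 10 [236.5 291. ]
top [([287.5, 229.3, 19.1, 19.4], 0.75)] [([244.4, 344.2], 0.66), ([259.6, 199.6], 0.43)]
side [([289.9, 205.7, 16.4, 17.1], 0.54)] [([181.7, 312.9], 0.58), ([169.1, 336.5], 0.36), ([235.8, 219.0], 0.19)]
```

```bash
python3 -c "
from rig import *
print(hand_in())"
```

```text
the job is handed in; nothing more can be done
None
```

I handed the job in at about 34 s of the 58 s. The electrode stands nose up in the chuck, the lever is swung until the jaws met firm resistance (up to about 48 N at the post), and the lock knob is turned 1.2 rad to its stop. The jaw forces cannot be read directly: the lever stopped at about 1.02 rad against the nominal 1.29, so the grip is inferred from that resistance. I also viewed 12 pictures, over the limit of 10.

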